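Walk a drawer unit into its bay and check its push-to-open drawer

TASK

Push the heavy drawer unit fully home into its bay on the bench, until its front is flush with the bay's front edges: walk it in by nudging its left and right front stiles a little at a time, never letting it slew more than 6 degrees from square with the bay and without pressing in or setting off its push-to-open drawer on the way. Once it is home, check the touch latch: press the drawer front so that the drawer springs ajar, then press it again so that it latches and stays shut. Leave the other things on the bench where they are.

Things in the scene. Friction and masses are not known exactly. Their poses are not given: they have to be found in the camera images.
- bay: Fixed bay: pale timber carcass, no top board or back, green tape on its front edges. Two upright sides 27 mm thick, 228 deep, 175 high, 264 apart inside. Origin: bench level, middle of the plane of the sides' front edges; +x points into the bay, +y left, z up. The unit is home (flush) when both stile faces lie at x = 0 here.
- header (a point): Middle of the lower front edge of the header rail, a flat timber 24 mm thick and 60 deep lying across the bay's front on its sides: underside 175 mm above the bench, overhanging the sides' front edges by 10 mm. A rear top rail lies as high. At the back a batten 30 mm high stops the unit flush, to about 1 mm. Axes as the bay's.
- unit: Plywood drawer unit 200 mm deep (x), 240 wide (y), 140 high, flat on the bench, 1.9 to 2.6 kg; friction about 0.6, so one stile takes about 8 to 13 N. Starts 70 to 100 mm short of home, its rear already in the bay (12 mm to spare each side when centred). Origin: centre of its underside; front faces -x, +y its left. Front: brown full-height stile 40 mm wide at each edge, white drawer front between.
- left_stile (a point): On the front face of the unit's left (+y) stile, on its centre line, 60 mm above the bench, 100 mm left of the unit's middle. Axes as the unit's. Push here along the unit's +x to advance the left corner.
- right_stile (a point): The same point on the right (-y) stile, 100 mm right of the unit's middle.
- drawer (a joint): Drawer slide, m: 0 (to 0.0015) latched shut, grows as it comes out. Touch latch: from shut, pressed in to its inner stop at -0.005 (at least 3 mm; 8 to 15 N) and let go, it springs out by itself to about 0.042 (outer stop 0.050). Pressed from there all the way in, to -0.005 again, and let go, it latches. Under 6 N from shut does nothing.
- drawer_face (a point): Middle of the drawer's front face, 60 mm above the bench; moves with the drawer. Axes as the unit's; press along +x. The white front is 156 mm wide and 132 mm high; when shut its face lies 3 mm behind the stile faces.
- screw_tub: Loose white screw tub with red lid, 76 mm diameter, 75 mm high, upright; origin centre of its underside. A bystander.
- tape_roll: Loose roll of green tape lying flat, 100 mm diameter, 30 mm high; origin centre of its underside. A bystander.
- offcut: Loose timber offcut 90 x 45 x 45 mm; origin centre of its underside. A bystander.

How it is judged:
On the way, in this order (a step that is already met when the one before it is completed fails the run):
1. the unit is home: both stiles flush with the bay's front edges (within 4 mm), the drawer still latched shut (x of each of left_stile, right_stile in the frame of bay above -0.004 m and value of joint drawer below 0.003 m), for 0.2 s.
2. the drawer has sprung ajar (out by more than 25 mm), the unit home (x of each of left_stile, right_stile in the frame of bay above -0.004 m and value of joint drawer above 0.025 m), for 0.2 s.
At the end, for the whole second after the job is handed in: The unit is at rest in its bay with both stile faces flush with the bay's front edges (within 4 mm), and the drawer is latched shut (within 3 mm of 0) by itself (all of step 1 and value of joint drawer above -0.003 m and velocity of joint drawer below 0.01 m/s and linear speed of unit below 0.01 m/s); the robot touches nothing.
It fails at once if the unit slews more than 6 degrees from square with the bay (angle between the x axis of unit and the x axis of bay, either way round above 0.105 rad).
It fails at once if the drawer is pressed in by more than 3 mm, or springs out by more than 10 mm, while the unit is not home (x of any of left_stile, right_stile in the frame of bay below -0.006 m and (value of joint drawer below -0.003 m or value of joint drawer above 0.01 m)).
It fails at once if the screw tub is shifted by more than 20 mm (distance of screw_tub from where it was at the start of the episode above 0.02 m).
It fails at once if the tape roll is shifted by more than 20 mm (distance of tape_roll from where it was at the start of the episode above 0.02 m).
It fails at once if the offcut is shifted by more than 20 mm (distance of offcut from where it was at the start of the episode above 0.02 m).
It also fails if it takes over 64 s, if anything falls off the work surface, if the arm or the gripper's body presses on something with over 40 N, if the wrist force passes 120 N, or if a joint passes its speed limit or range.

ROBOT

A 6-joint arm with a two-finger parallel gripper is mounted at the origin on the work surface. World frame = base frame: x ahead of the robot, y to its left, z up, the work surface at z = 0. Lengths are in m, angles in rad, forces in N, time in s.
With the tool pointing down it reaches from about 0.35 to 0.975 m from the base axis. Payload 4.9 kg.
Tool frame: the origin (TCP) lies at the very end of the fingers, on their centre line; the grasp point (between the pads) lies 19 mm behind it; y points along the fingers, z is the direction in which the jaws open and shut, and the axes are right-handed (so a half turn about y gives the same grasp; the last joint's range is limited). The gripper opens to 85 mm and grips with 20 to 120 N. Pads are 22 mm wide; open, the fingers measure 114 mm over their backs; the gripper's body (76 mm by 85 mm) begins 54 mm behind the grasp point. The pads swing forward as they close: fully open they stand 13 mm farther back than shut.
Start: joints at [1.112, 0.053, 1.613, -0, 1.476, -0.119], TCP at [0.208, 0.589, 0.231] pointing down, gripper open.
Joint ranges: [-3.01, 3.01], [-1.01, 2.22], [0.06, 2.58], [-1.02, 4.17], [0.09, 2.62], [-3.14, 3.14]. Speed limits (rad/s): [2.57, 2.57, 3.14, 3.14, 3.14, 3.14].

INTERFACE

Orientations are given as a rotation vector (axis times angle).
In Python, from station import ctrl gives the robot as it stands.
- The arm moves only by the tool arm_command, never from a script. Its argument "steps" is a list of rows, each a list of 3 entries, a list of its own where there are three numbers: the shift along the tool's x, y, z in m, then the turn, a rotation vector about the tool's x, y, z in degrees, then the opening, from 0 (shut) to 1 (fully open). In form: [[[dx, dy, dz], [ax, ay, az], gripper], ...]. A call has 1 to 5 rows; each row is the pose to reach, as a shift and turn from the pose measured when the call began, along the tool's axes at that moment; what a row does not reach only later rows make up. A row lasts 1/10 s, in which the tool goes at most 50 mm and 8.59 degrees, less where a joint would pass 70% of its speed; a pose out of reach is approached as far as the arm can. A call with a gripper value outside its range is refused whole. The fingers move at their own pace and stop on an object; "force" is the grip in N (left out, the last holds). Time passes only in rows, so rows that repeat a pose let the fingers close. It gives the time, the measured TCP pose, the force and the opening at its end, in the units of the state.
- ctrl.get_obs(): the state, without advancing time (a new reading comes with each control period).
- ctrl.get_image(name): name is "scene" or "side" or "wrist"; returns a dict with "img" (420x560x3 uint8, red, green, blue), "camera_matrix" (3x3 intrinsics, pixels), "world_from_camera" (4x4, takes a point from camera to world coordinates). Camera axes: x right, y up, looking along -z (the intrinsics and any distortion apply to the point x, -y, -z); pixel columns grow to the right and rows downward; lengths in m; the calibration is good to about 2 mm. A picture is of the moment at which its call begins. There is no depth.
- ctrl.finish_job(): hands the job in, once; it reports no verdict.
Trained networks look in a picture, given as the dict that the camera call returned (one of the last four; its "shot" number tells which), for a name from the list of things; names that differ only in an ending like _2 or _b are one class to them, and where a whole thing is asked for, a point or a joint stands for the part that bears it (a point fixed in the world has none). Each returns a list of dicts, best first, with "confidence" (0 to 1); they miss things now and then, are a little off and sometimes report something else, mostly with a low value. They report only what shows in the picture. A call takes as long as a camera call.
- ctrl.boxes_of(picture, name): "position" ([row, column] in pixels, amid what is visible of it).
The state is a dict: "t": time; "q": joint angles; "dq": joint speeds; "effort": joint torques, N m; "tool_pos": TCP position; "tool_rot": TCP orientation; "contact_force": force on the tool from outside, world axes, zero at the start; "wrist_torque": the same for the moment, N m; "opening": finger opening in m.
Only numpy, scipy, OpenCV 4.12 (cv2) and the standard library are available. Lean on these libraries where they do the work, as an engineer would, in place of code of your own. Each camera call takes 0.05 s, during which the arm holds its last target.

## Working session

There is one attempt and no reset: what is moved stays moved. The work goes in short steps, Python scripts to look and compute and a tool call to move; the robot and the scene stay as the last step left them, time stands still between calls to the robot, and variables do not carry over. Pictures are saved under pics/ and viewed, and the job is handed in when it is done.

Besides the shell and the picture viewer there is one more tool, called after "Request:" as name([rows], argument=value, ...), one row to a line, values as JSON. arm_command: Moves the arm, as the interface text tells. Its arguments: {"type":"object","properties":{"steps":{"type":"array"},"force":{"type":"number"}},"required":["steps"]}

```bash
ls; mkdir -p pics; python3 - <<'E'
from station import ctrl
import cv2,pickle
o=ctrl.get_obs()
for k in o: print(k,o[k])
P={}
for n in ["scene","side","wrist"]:
    p=ctrl.get_image(n); P[n]=p
    cv2.imwrite(f"pics/a_{n}.png",p["img"][:,:,::-1])
    for t in ["bay","unit","left_stile","right_stile","drawer","screw_tub","tape_roll","offcut"]:
        try:
            print(n,t,[(d["position"],round(d["confidence"],2)) for d in ctrl.boxes_of(p,t)][:3])
        except Exception as e: print(n,t,e)
pickle.dump(P,open("a.pkl","wb"))
for n in P: print(n,P[n]["camera_matrix"],P[n]["world_from_camera"],P[n].keys())
E
```

```text
pics
t 0.0
q [ 1.11197554e+00  5.33613924e-02  1.61430642e+00 -7.73280943e-06
  1.47601912e+00 -1.19015329e-01]
dq [ 0.00046295  0.00061376  0.00164475 -0.00080976 -0.00069394 -0.00014417]
effort [ 2.06565608e-03 -3.93680763e+01 -3.70181572e+01 -1.03229474e-04
  6.96208430e-03 -1.53163404e-05]
tool_pos [0.20804269 0.58868595 0.2300528 ]
tool_rot [-1.55631268  0.26718813 -0.26625852]
contact_force [-0.04247483 -0.03658636  0.31421833]
wrist_torque [-0.04727912 -0.02279317  0.04563759]
opening 0.08554968412529791
scene bay [([150.3, 327.7], 0.67)]
scene unit [([212.0, 265.2], 0.79), ([153.9, 328.0], 0.5)]
scene left_stile [([212.5, 265.5], 0.88), ([150.7, 328.1], 0.48)]
scene right_stile [([215.0, 268.8], 0.81)]
scene drawer [([234.6, 234.1], 0.86)]
scene screw_tub [([92.2, 253.5], 0.86)]
scene tape_roll [([151.8, 163.7], 0.89)]
scene offcut [([346.8, 324.7], 0.87)]
side bay [([205.4, 286.2], 0.98), ([218.2, 278.4], 0.66)]
side unit [([219.2, 278.6], 0.57)]
side left_stile [([216.4, 276.9], 0.94)]
side right_stile [([219.1, 279.9], 0.68)]
side drawer [([183.1, 219.5], 0.95)]
side screw
[... 839 characters left out ...]
6  0.76202756]
 [ 0.36753243  0.88233541 -0.29394581 -0.21821433]
 [-0.00125312  0.31653668  0.94857944  0.95759761]
 [ 0.          0.          0.          1.        ]] dict_keys(['img', 'camera_matrix', 'world_from_camera', 'shot'])
wrist [[290.73495112   0.         276.49004776]
 [  0.         290.73495112 212.20551303]
 [  0.           0.           1.        ]] [[ 3.32992398e-01 -8.96476648e-01 -2.92310936e-01  1.34253313e-01]
 [ 9.42929380e-01  3.16424338e-01  1.03729563e-01  6.13999723e-01]
 [-4.96837093e-04 -3.10169726e-01  9.50681069e-01  3.73691134e-01]
 [ 0.00000000e+00  0.00000000e+00  0.00000000e+00  1.00000000e+00]] dict_keys(['img', 'camera_matrix', 'world_from_camera', 'shot'])
```

View pics/a_scene.png

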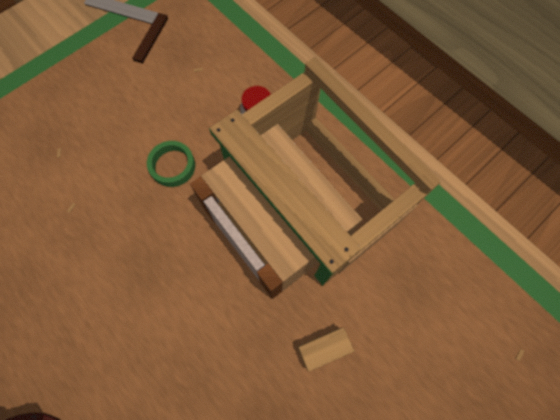

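View pics/a_side.png

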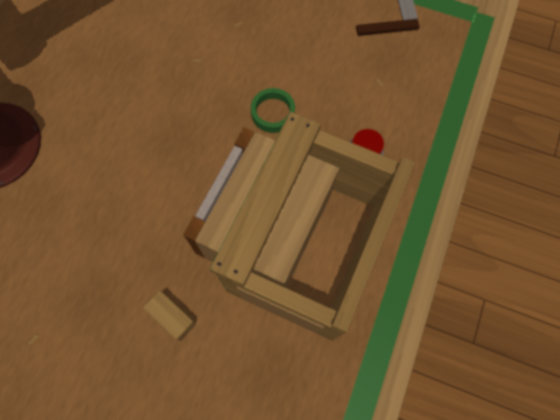

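View pics/a_wrist.png

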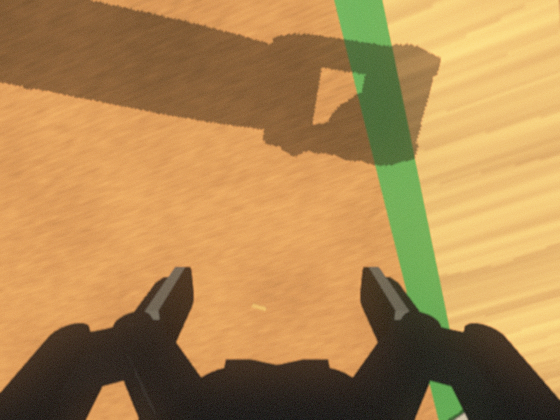

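```bash
python3 - <<'E'
import pickle,cv2
P=pickle.load(open("a.pkl","rb"))
im=P["scene"]["img"][60:300,160:450,::-1]
cv2.imwrite("pics/c1.png",cv2.resize(im[:200,20:220],None,fx=4,fy=4,interpolation=cv2.INTER_CUBIC)[:,:][200:800])
cv2.imwrite("pics/c1.png",cv2.resize(P["scene"]["img"][150:300,180:380,::-1],None,fx=4,fy=4,interpolation=cv2.INTER_CUBIC))
cv2.imwrite("pics/c2.png",cv2.resize(P["side"]["img"][100:300,170:420,::-1],None,fx=3,fy=3,interpolation=cv2.INTER_CUBIC))
cv2.imwrite("pics/c3.png",cv2.resize(P["scene"]["img"][50:200,190:390,::-1],None,fx=4,fy=4,interpolation=cv2.INTER_CUBIC))
E
```

```text
(no output)
```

View pics/c1.png

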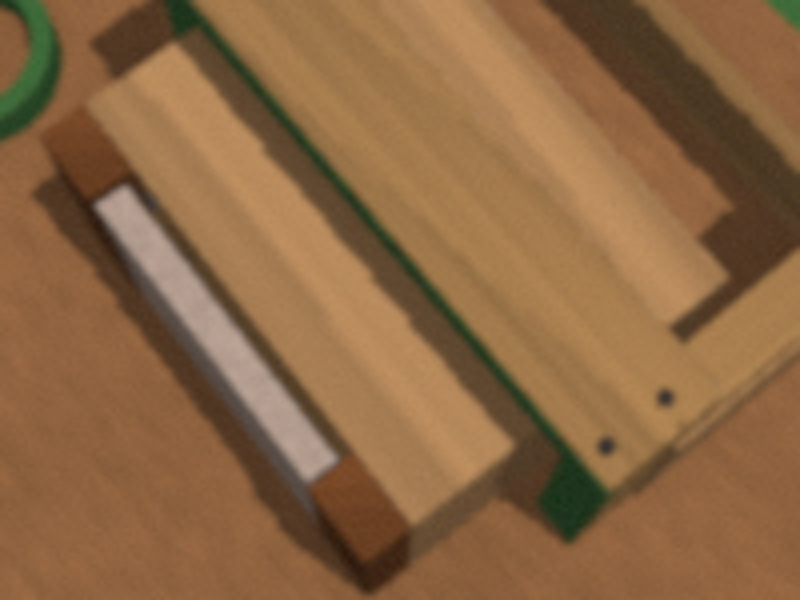

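View pics/c2.png

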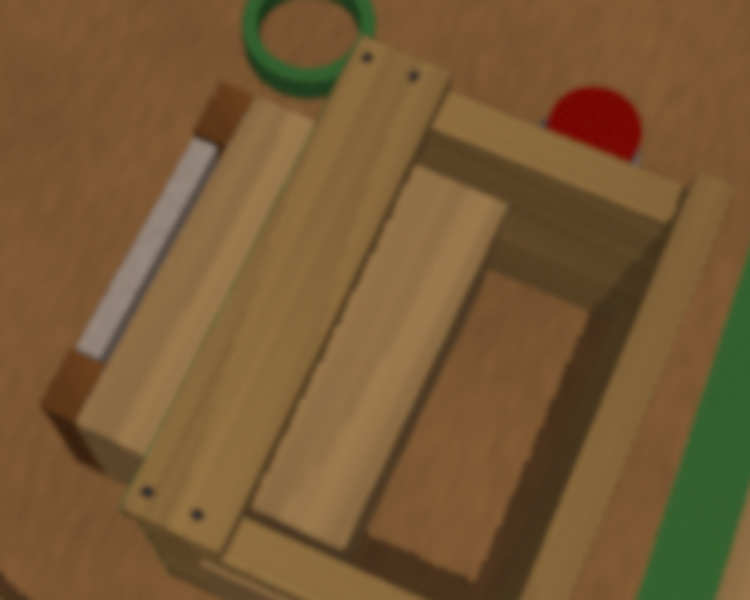

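View pics/c3.png

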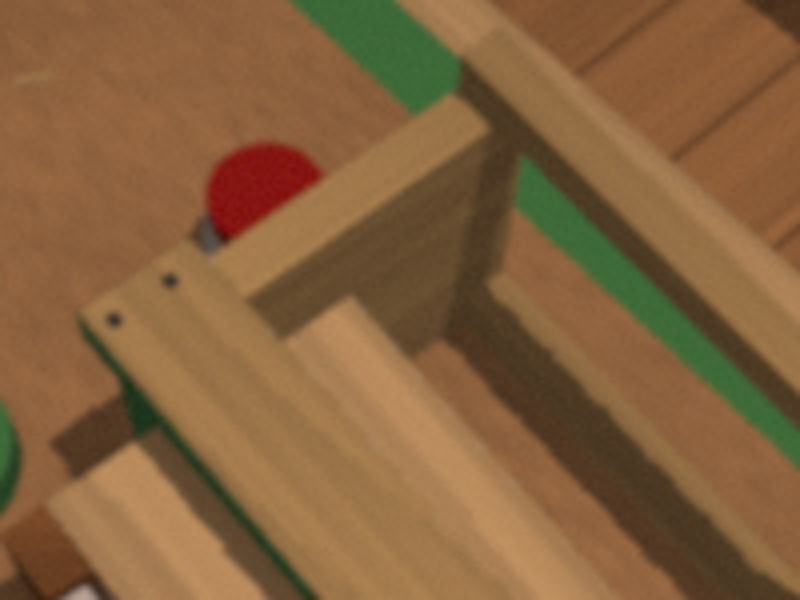

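```bash
cat > h.py <<'E'
import numpy as np,pickle
def ray(p,u,v):
    K=p["camera_matrix"];T=np.array(p["world_from_camera"])
    d=np.array([(u-K[0,2])/K[0,0],-(v-K[1,2])/K[1,1],-1.0])
    return T[:3,3],T[:3,:3]@d
def onz(p,u,v,z):
    o,d=ray(p,u,v); return (o+d*(z-o[2])/d[2])
def proj(p,X):
    K=p["camera_matrix"];T=np.array(p["world_from_camera"])
    c=T[:3,:3].T@(np.array(X)-T[:3,3]); return np.array([K[0,0]*c[0]/-c[2]+K[0,2],-K[1,1]*c[1]/-c[2]+K[1,2]])
E
python3 - <<'E'
from h import *
P=pickle.load(open("a.pkl","rb"))
s,d=P["scene"],P["side"]
f1=lambda u,v:(180+u/4-.4,150+v/4-.4)
f3=lambda u,v:(190+u/4-.4,50+v/4-.4)
f2=lambda u,v:(170+u/3-.33,100+v/3-.33)
L=[("uFL",s,f1(43,133),.14),("uFL",d,f2(222,83),.14),("uFR",s,f1(370,565),.14),("uFR",d,f2(42,405),.14),
("sBL",s,f1(88,102),.14),("sBL",d,f2(255,97),.14),
("hFL",s,f3(80,315),.199),("hFL",d,f2(362,38),.199),("hFR",s,f1(610,492),.199),("hFR",d,f2(122,510),.199),("hRL",s,f3(195,240),.199),("hRL",d,f2(450,75),.199),("hRR",d,f2(222,552),.199)]
R={}
for n,p,uv,z in L:
    X=onz(p,*uv,z);R.setdefault(n,[]).append(X);print(n,X.round(4))
M={k:np.mean(v,0) for k,v in R.items()}
for a,b in [("uFL","uFR"),("hFL","hFR"),("hRL","hRR"),("hFL","hRL"),("hFR","hRR")]:
    e=M[a]-M[b];print(a,b,np.linalg.norm(e).round(4),"normal dir deg",np.degrees(np.arctan2(-e[0],e[1])))
    for k in range(2):
        try: e=R[a][k]-R[b][k];print('   ',np.linalg.norm(e).round(4),np.degrees(np.arctan2(-e[0],e[1])))
        except: pass
for n,uv,p,z in [("tub",(253.5,92.2),s,.075),("tape",(163.7,151.8),s,.015),("offcut",(324.7,346.8),s,.03),("tub",(369,139.7),d,.075),("tape",(266.8,98.9),d,.015),("offcut",(167.1,313.4),d,.03)]: print(n,onz(p,*uv,z).round(3))
E
```

```text
uFL [0.5384 0.1785 0.14  ]
uFL [0.5392 0.1805 0.14  ]
uFR [ 0.5202 -0.0611  0.14  ]
uFR [ 0.5228 -0.0565  0.14  ]
sBL [0.5627 0.1769 0.14  ]
sBL [0.5626 0.179  0.14  ]
hFL [0.6189 0.208  0.199 ]
hFL [0.6217 0.2106 0.199 ]
hFR [ 0.6009 -0.1071  0.199 ]
hFR [ 0.6049 -0.1057  0.199 ]
hRL [0.6792 0.2036 0.199 ]
hRL [0.6794 0.2065 0.199 ]
hRR [ 0.6637 -0.1069  0.199 ]
uFL uFR 0.239 normal dir deg -4.1408254381461465
    0.2403 -4.3396413056056895
    0.2376 -3.93978348481939
hFL hFR 0.3162 normal dir deg -3.1460449760222655
    0.3157 -3.2558345955939876
    0.3168 -3.0366429141723867
hRL hRR 0.3124 normal dir deg -2.8623692193130252
    0.311 -2.8575195549310086
hFL hRL 0.0591 normal dir deg 85.85720197288931
    0.0605 85.83867937796539
    0.0578 85.8765805084171
hFR hRR 0.0607 normal dir deg 89.5138497960537
    0.0627 90.17370839167276
tub [0.775 0.286 0.075]
tape [0.552 0.336 0.015]
offcut [ 0.532 -0.19   0.03 ]
tub [0.772 0.28  0.075]
tape [0.526 0.327 0.015]
offcut [ 0.528 -0.189  0.03 ]
```

```bash
cat >> h.py <<'E'
from scipy.spatial.transform import Rotation as Ro
BY=np.radians(-3.1); BO=np.array([0.6216,0.051,0])
bx=np.array([np.cos(BY),np.sin(BY),0]); by=np.array([-np.sin(BY),np.cos(BY),0])
def b2w(x,y,z): return BO+bx*x+by*y+np.array([0,0,z])
def w2b(X): d=np.array(X)-BO; return np.array([d@bx,d@by,d[2]])
def Rt(tilt,sgn=1):
    t=np.radians(tilt) # below horizontal
    y=bx*np.cos(t)+np.array([0,0,-np.sin(t)]); z=by*sgn; x=np.cross(y,z)
    return np.column_stack([x,y,z])
def rel(o,X,R):
    R0=Ro.from_rotvec(o["tool_rot"]).as_matrix()
    return R0.T@(np.array(X)-o["tool_pos"]), np.degrees(Ro.from_matrix(R0.T@R).as_rotvec())
E
python3 - <<'E'
from h import *
from station import ctrl
o=ctrl.get_obs()
print(Ro.from_rotvec(o["tool_rot"]).as_matrix().round(3))
for s in(1,-1):
  for X in [(-.17,.1,.2),(-.17,.1,.06),(-.13,.1,.06)]:
    w=b2w(*X); a,b=rel(o,w,Rt(45,s)); print(s,w.round(3),a.round(3),b.round(1))
E
```

```text
[[ 0.943 -0.     0.333]
 [-0.333 -0.     0.943]
 [ 0.    -1.    -0.   ]]
1 [0.457 0.16  0.2  ] [ 0.378  0.031 -0.322] [  6.4 -15.5 -44.7]
1 [0.457 0.16  0.06 ] [ 0.378  0.171 -0.322] [  6.4 -15.5 -44.7]
1 [0.497 0.158 0.06 ] [ 0.416  0.171 -0.31 ] [  6.4 -15.5 -44.7]
-1 [0.457 0.16  0.2  ] [ 0.378  0.031 -0.322] [ 63.  152.1   9.1]
-1 [0.457 0.16  0.06 ] [ 0.378  0.171 -0.322] [ 63.  152.1   9.1]
-1 [0.497 0.158 0.06 ] [ 0.416  0.171 -0.31 ] [ 63.  152.1   9.1]
```

Request:
arm_command([
  [[0.04, 0.003, -0.03], [0.6, -1.5, -4.5], 0],
  [[0.08, 0.006, -0.065], [1.3, -3.1, -9], 0],
  [[0.115, 0.01, -0.1], [1.9, -4.6, -13.4], 0],
  [[0.15, 0.012, -0.13], [2.5, -6.2, -18], 0],
  [[0.19, 0.015, -0.16], [3.2, -7.7, -22], 0],
], force=60)

```text
t: 1.85
tool_pos: [0.3345, 0.3738, 0.2165]
tool_rot: [-1.553, -0.152, -0.464]
contact_force: [0.0, 0.0, -0.0]
opening: 0.0125
```

```bash
cat >> h.py <<'E'
def st(o,tilt=45,tg=()):
    R0=Ro.from_rotvec(o["tool_rot"]).as_matrix()
    print("t",round(o["t"],2),"bay",w2b(o["tool_pos"]).round(4),"world",np.round(o["tool_pos"],3),"F",np.round(o["contact_force"],1),"op",round(o["opening"],3),"q",np.round(o["q"],2),"ydir",R0[:,1].round(2))
    for X in tg:
        a,b=rel(o,b2w(*X),Rt(tilt)); print(X,a.round(4),b.round(1))
E
python3 - <<'E'
from h import *
from station import ctrl
st(ctrl.get_obs(),45,[(-.17,.1,.2),(-.17,.1,.06)])
E
```

```text
t 1.85 bay [-0.3042  0.3068  0.2165] world [0.334 0.374 0.216] F [ 0.  0. -0.] op 0.012 q [ 0.87 -0.37  2.05 -0.34  1.26 -0.43] ydir [ 0.38 -0.05 -0.92]
(-0.17, 0.1, 0.2) [ 0.1456  0.0718 -0.1863] [  3.1  -7.7 -22.5]
(-0.17, 0.1, 0.06) [ 0.0924  0.2013 -0.1903] [  3.1  -7.7 -22.5]
```

Request:
arm_command([
  [[0.03, 0.015, -0.037], [0.6, -1.5, -4.5], 0],
  [[0.06, 0.03, -0.074], [1.2, -3.1, -9], 0],
  [[0.088, 0.043, -0.11], [1.9, -4.6, -13.4], 0],
  [[0.117, 0.057, -0.15], [2.5, -6.2, -18], 0],
  [[0.146, 0.072, -0.186], [3.1, -7.7, -22.5], 0],
])

```text
t: 2.35
tool_pos: [0.4582, 0.1591, 0.2007]
tool_rot: [-1.502, -0.581, -0.658]
contact_force: [0.2, 0.6, 0.4]
opening: 0.0001
```

```bash

python3 - <<'E'
from h import *
from station import ctrl
st(ctrl.get_obs(),45,[(-.15,.1,.2),(-.15,.1,.06)])
E
```

```text
t 2.35 bay [-0.169   0.0991  0.2007] world [0.458 0.159 0.201] F [0.2 0.6 0.4] op 0.0 q [ 0.34 -0.78  2.43 -0.4   0.78 -1.  ] ydir [ 0.71 -0.04 -0.7 ]
(-0.15, 0.1, 0.2) [0.0128 0.014  0.0008] [-0.   0.1  0.3]
(-0.15, 0.1, 0.06) [-0.0867  0.1125  0.001 ] [-0.   0.1  0.3]
```

```bash

python3 - <<'E'
from h import *
from station import ctrl
st(ctrl.get_obs(),45,[(-.14,-.095,.13),(-.125,-.095,.05)])
E
```

```text
t 2.35 bay [-0.169   0.0991  0.2007] world [0.458 0.159 0.201] F [0.2 0.6 0.4] op 0.0 q [ 0.34 -0.78  2.43 -0.4   0.78 -1.  ] ydir [ 0.71 -0.04 -0.7 ]
(-0.14, -0.095, 0.13) [-0.0303  0.0702 -0.1941] [-0.   0.1  0.3]
(-0.125, -0.095, 0.05) [-0.0766  0.1372 -0.1941] [-0.   0.1  0.3]
```

Request:
arm_command([
  [[-0.008, 0.018, -0.045], [0, 0, 0], 0],
  [[-0.015, 0.035, -0.09], [0, 0, 0], 0],
  [[-0.022, 0.052, -0.14], [0, 0, 0], 0],
  [[-0.04, 0.085, -0.175], [0, 0, 0], 0],
  [[-0.07, 0.125, -0.194], [0, 0, 0.3], 0],
])

```text
t: 2.85
tool_pos: [0.4871, -0.0281, 0.0887]
tool_rot: [-1.505, -0.584, -0.665]
contact_force: [2.7, 1.0, -0.4]
opening: -0.0
```

```bash

python3 - <<'E'
from h import *
from station import ctrl
import cv2
p=ctrl.get_image("scene"); cv2.imwrite("pics/b1.png",cv2.resize(p["img"][100:310,160:440,::-1],None,fx=2.8,fy=2.8,interpolation=cv2.INTER_CUBIC))
st(ctrl.get_obs(),45,[(-.125,-.095,.05)])
E
```

```text
t 2.9 bay [-0.1356 -0.087   0.0747] world [ 0.482 -0.029  0.075] F [ 1.7  0.4 -2. ] op -0.0 q [-0.32 -0.66  2.58  0.39  0.5  -2.11] ydir [ 0.7  -0.04 -0.72]
(-0.125, -0.095, 0.05) [-0.0097  0.0251 -0.0079] [ 0.2 -0.1 -0.7]
```

View pics/b1.png

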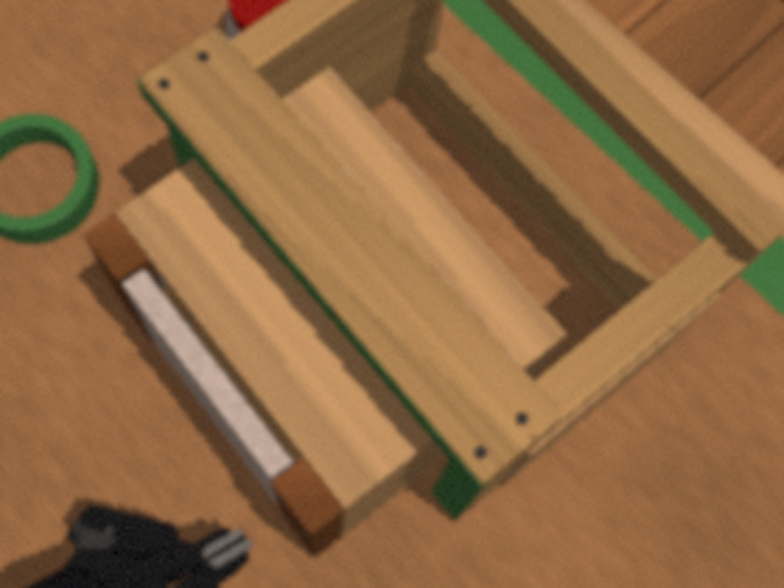

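```bash

python3 - <<'E'
from h import *
from station import ctrl
st(ctrl.get_obs(),52,[(-.115,-.095,.07),(-.105,-.095,.065),(-.095,-.095,.06),(-.085,-.095,.06)])
E
```

```text
t 2.9 bay [-0.1356 -0.087   0.0747] world [ 0.482 -0.029  0.075] F [ 1.7  0.4 -2. ] op -0.0 q [-0.32 -0.66  2.58  0.39  0.5  -2.11] ydir [ 0.7  -0.04 -0.72]
(-0.115, -0.095, 0.07) [ 0.0115  0.0177 -0.0079] [ 0.2 -0.1  6.3]
(-0.105, -0.095, 0.065) [ 0.0151  0.0283 -0.0079] [ 0.2 -0.1  6.3]
(-0.095, -0.095, 0.06) [ 0.0188  0.0388 -0.0078] [ 0.2 -0.1  6.3]
(-0.085, -0.095, 0.06) [ 0.026   0.0458 -0.0078] [ 0.2 -0.1  6.3]
```

Request:
arm_command([
  [[0.011, 0.018, -0.004], [0.1, 0, 6.3], 0],
  [[0.013, 0.023, -0.008], [0.2, -0.1, 6.3], 0],
  [[0.015, 0.028, -0.008], [0.2, -0.1, 6.3], 0],
  [[0.017, 0.033, -0.008], [0.2, -0.1, 6.3], 0],
])

```text
t: 3.3
tool_pos: [0.5166, -0.0383, 0.0639]
tool_rot: [-1.525, -0.482, -0.56]
contact_force: [-18.1, -3.2, 10.4]
opening: -0.0002
```

```bash

python3 - <<'E'
from h import *
from station import ctrl
st(ctrl.get_obs(),52,[(-.095,-.095,.06),(-.085,-.095,.06)])
E
```

```text
t 3.3 bay [-0.1    -0.0949  0.0639] world [ 0.517 -0.038  0.064] F [-18.1  -3.2  10.4] op -0.0 q [-0.3  -0.43  2.43  0.31  0.51 -2.05] ydir [ 0.62 -0.03 -0.79]
(-0.095, -0.095, 0.06) [ 0.0015  0.0062 -0.0001] [-0.   0.1  0. ]
(-0.085, -0.095, 0.06) [ 0.0094  0.0124 -0.0001] [-0.   0.1  0. ]
```

Request:
arm_command([
  [[0.0035, 0.003, 0], [0, 0, 0], 0],
  [[0.007, 0.006, 0], [0, 0, 0], 0],
  [[0.008, 0.006, 0], [0, 0, 0], 0],
  [[-0.01, -0.008, 0], [0, 0, 0], 0],
  [[-0.014, -0.012, 0.02], [0, 0, 0], 0],
])

```text
t: 3.8
tool_pos: [0.4984, -0.0177, 0.0657]
tool_rot: [-1.525, -0.482, -0.564]
contact_force: [0.5, 0.2, 0.1]
opening: -0.0
```

```bash
cat > look.py <<'E'
import sys,cv2
from h import *
from station import ctrl
n=sys.argv[1]; 
p=ctrl.get_image("scene"); cv2.imwrite(f"pics/{n}.png",cv2.resize(p["img"][150:300,180:380,::-1],None,fx=4,fy=4,interpolation=cv2.INTER_CUBIC)); pickle.dump(p,open(f"{n}.pkl","wb"))
st(ctrl.get_obs(),52,[(-.12,.105,.065)])
E
python3 look.py b2
```

```text
t 3.85 bay [-0.1198 -0.0727  0.0655] world [ 0.498 -0.015  0.066] F [ 0.5 -0.6 -0.7] op 0.0 q [-0.25 -0.51  2.48  0.24  0.53 -1.94] ydir [ 0.62 -0.03 -0.79]
(-0.12, 0.105, 0.065) [-1.000e-04  7.000e-04  1.777e-01] [-0.1  0.1  0.2]
```

View pics/b2.png

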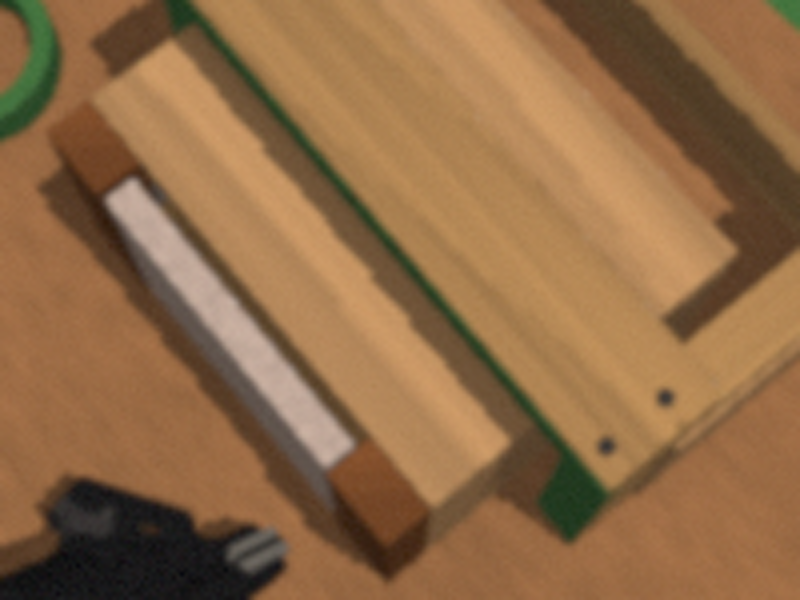

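```bash
cat > trk.py <<'E'
from h import *
import cv2
def pose(p):
    im=p["img"].astype(float); hsv=cv2.cvtColor(p["img"],cv2.COLOR_RGB2HSV)
    m=((hsv[...,1]<50)&(hsv[...,2]>110)).astype(np.uint8); m[:150]=0; m[310:]=0; m[:,:190]=0; m[:,340:]=0
    n,l,s,c=cv2.connectedComponentsWithStats(m)
    k=1+np.argmax(s[1:,4]); vs,us=np.where(l==k)
    W=np.array([w2b(onz(p,u,v,.136)) for u,v in zip(us,vs)])[:,:2]
    c=W.mean(0); w,V=np.linalg.eigh(np.cov((W-c).T)); a=V[:,1]; a=a*np.sign(a[1])
    yaw=np.degrees(np.arctan2(-a[0],a[1])); t=(W-c)@a
    return len(us),c.round(4),round(yaw,2),(t.max()-t.min()).round(3)
if __name__=="__main__":
    for f in ["a","b2"]:
        P=pickle.load(open(f+".pkl","rb")); P=P.get("scene",P); print(f,pose(P))
    for n,a,b in [("a",(43,133),(370,565)),("b2",(52,130),(392,555))]:
        q=[w2b(onz(P,180+u/4-.4,150+v/4-.4,.14))[:2] for u,v in(a,b)]; e=q[0]-q[1]; print(n,q,np.degrees(np.arctan2(-e[0],e[1])))
E
python3 trk.py
```

```text
a (5, array([-0.0935, -0.0139]), np.float64(2.16), np.float64(0.006))
b2 (7, array([-0.0868,  0.0585]), np.float64(-16.56), np.float64(0.007))
a [array([-0.08998179,  0.12283729]), array([-0.0951804 , -0.11740307])] -1.239641305605691
b2 [array([-0.08602988,  0.1215089 ]), array([-0.08570454, -0.1199182 ])] 0.0772105673290413
```

```bash
python3 - <<'E'
import pickle,cv2
p=pickle.load(open("b2.pkl","rb")); h=cv2.cvtColor(p["img"],cv2.COLOR_RGB2HSV)
for u,v in [(130,220),(230,320),(320,440),(300,300),(100,150),(400,500),(200,300),(280,410)]:
    print(u,v,h[150+v//4,180+u//4],p["img"][150+v//4,180+u//4])
E
sed -i 's/<50)&(hsv\[...,2\]>110)/<75)\&(hsv[...,2]>120)/' trk.py; python3 trk.py
```

```text
130 220 [ 11  50 187] [187 164 150]
230 320 [ 12  52 201] [201 177 160]
320 440 [ 12  52 191] [191 167 152]
300 300 [ 15 128 181] [181 135  90]
100 150 [ 12 169 115] [115  69  39]
400 500 [ 12 174 114] [114  67  36]
200 300 [ 11  50 193] [193 169 155]
280 410 [ 11  52 183] [183 160 146]
a (889, array([-0.0851,  0.001 ]), np.float64(-1.06), np.float64(0.157))
b2 (900, array([-0.078 ,  0.0013]), np.float64(0.77), np.float64(0.157))
a [array([-0.08998179,  0.12283729]), array([-0.0951804 , -0.11740307])] -1.239641305605691
b2 [array([-0.08602988,  0.1215089 ]), array([-0.08570454, -0.1199182 ])] 0.0772105673290413
```

Request:
arm_command([
  [[0, 0, 0.048], [0, 0, 0], 0],
  [[0, 0, 0.096], [0, 0, 0], 0],
  [[0, 0, 0.144], [0, 0, 0], 0],
  [[0.004, 0.003, 0.173], [0, 0, 0], 0],
  [[0.014, 0.011, 0.173], [0, 0, 0], 0],
])

```text
t: 4.35
tool_pos: [0.5244, 0.1609, 0.0676]
tool_rot: [-1.519, -0.491, -0.561]
contact_force: [-0.9, -1.2, 0.9]
opening: -0.0001
```

```bash

python3 - <<'E'
from h import *
from station import ctrl
st(ctrl.get_obs(),52,[(-.09,.099,.065),(-.08,.099,.065)])
E
```

```text
t 4.35 bay [-0.103   0.1045  0.0676] world [0.524 0.161 0.068] F [-0.9 -1.2  0.9] op -0.0 q [ 0.26 -0.28  2.32 -0.4   0.49 -0.97] ydir [ 0.62 -0.03 -0.78]
(-0.09, 0.099, 0.065) [ 0.0086  0.0101 -0.0056] [-0.4  0.3  0.4]
(-0.08, 0.099, 0.065) [ 0.0164  0.0163 -0.0057] [-0.4  0.3  0.4]
```

Request:
arm_command([
  [[0.006, 0.007, -0.005], [0, 0, 0], 0],
  [[0.012, 0.012, -0.005], [0, 0, 0], 0],
  [[0.016, 0.016, -0.005], [0, 0, 0], 0],
  [[0.002, 0.004, -0.005], [0, 0, 0], 0],
  [[0, 0.003, -0.045], [0, 0, 0], 0],
])

```text
t: 4.85
tool_pos: [0.5236, 0.1192, 0.0664]
tool_rot: [-1.515, -0.499, -0.557]
contact_force: [-0.2, -0.4, -0.1]
opening: 0.0003
```

```bash
cat > go.py <<'E'
import sys
from trk import *
from station import ctrl
y=float(sys.argv[1]); xs=[float(a) for a in sys.argv[2:]]
p=ctrl.get_image("scene"); n,c,yaw,L=pose(p); o=ctrl.get_obs()
xc=c[0]-.0075; s=np.sin(np.radians(yaw))*.1
print("n",n,L,"stile L",round(xc-s,4),"R",round(xc+s,4),"yaw",yaw,"y",c[1])
st(o,52,[(x,y,.065) for x in xs])
E
python3 go.py -.098 -.1 -.09 -.08 -.07
```

```text
n 896 0.157 stile L -0.0738 R -0.0792 yaw -1.54 y 0.0011
t 4.9 bay [-0.102   0.0565  0.0652] world [0.523 0.113 0.065] F [ 0.8 -2.  -1.7] op -0.0 q [ 0.13 -0.34  2.37 -0.24  0.46 -1.22] ydir [ 0.62 -0.03 -0.78]
(-0.1, -0.098, 0.065) [ 0.      0.0004 -0.1545] [-0.4  0.5  0.4]
(-0.09, -0.098, 0.065) [ 0.0078  0.0067 -0.1546] [-0.4  0.5  0.4]
(-0.08, -0.098, 0.065) [ 0.0157  0.0129 -0.1547] [-0.4  0.5  0.4]
(-0.07, -0.098, 0.065) [ 0.0235  0.0191 -0.1548] [-0.4  0.5  0.4]
```

Request:
arm_command([
  [[0, 0, -0.05], [0, 0, 0], 0],
  [[0, 0, -0.1], [-0.2, 0.3, 0.2], 0],
  [[0, 0, -0.145], [-0.4, 0.5, 0.4], 0],
  [[0.004, 0.003, -0.155], [-0.4, 0.5, 0.4], 0],
  [[0.009, 0.007, -0.155], [-0.4, 0.5, 0.4], 0],
])

```text
t: 5.4
tool_pos: [0.5281, -0.0478, 0.0677]
tool_rot: [-1.529, -0.479, -0.572]
contact_force: [0.2, -0.8, 0.4]
opening: 0.0001
```

```bash

python3 - <<'E'
from h import *
from station import ctrl
st(ctrl.get_obs(),52,[(-.08,-.098,.065),(-.068,-.098,.065)])
E
```

```text
t 5.4 bay [-0.088  -0.1037  0.0677] world [ 0.528 -0.048  0.068] F [ 0.2 -0.8  0.4] op 0.0 q [-0.31 -0.39  2.4   0.32  0.5  -2.05] ydir [ 0.62 -0.04 -0.78]
(-0.08, -0.098, 0.065) [0.0046 0.0071 0.0057] [ 0.4 -0.3  0.3]
(-0.068, -0.098, 0.065) [0.014  0.0145 0.0058] [ 0.4 -0.3  0.3]
```

Request:
arm_command([
  [[0.006, 0.008, 0.006], [0, 0, 0], 0],
  [[0.012, 0.0125, 0.006], [0, 0, 0], 0],
  [[0.016, 0.016, 0.006], [0, 0, 0], 0],
  [[0.002, 0.005, 0.006], [0, 0, 0], 0],
  [[0, 0.003, 0.05], [0, 0, 0], 0],
])

```text
t: 5.9
tool_pos: [0.5328, -0.0045, 0.0659]
tool_rot: [-1.532, -0.474, -0.579]
contact_force: [0.8, -0.8, -0.6]
opening: 0.0004
```

```bash
python3 go.py .1 -.085 -.075 -.065 -.055
```

```text
n 890 0.157 stile L -0.0659 R -0.0591 yaw 1.93 y 0.0028
t 5.95 bay [-0.0866 -0.0529  0.0655] world [0.532 0.003 0.065] F [-0.1  2.4  0.1] op -0.0 q [-0.17 -0.38  2.39  0.15  0.46 -1.79] ydir [ 0.62 -0.04 -0.78]
(-0.085, 0.1, 0.065) [-0.0003  0.0006  0.1529] [ 0.3 -0.5  0.4]
(-0.075, 0.1, 0.065) [0.0075 0.0068 0.153 ] [ 0.3 -0.5  0.4]
(-0.065, 0.1, 0.065) [0.0154 0.013  0.1531] [ 0.3 -0.5  0.4]
(-0.055, 0.1, 0.065) [0.0232 0.0192 0.1532] [ 0.3 -0.5  0.4]
```

Request:
arm_command([
  [[0, 0, 0.05], [0, 0, 0], 0],
  [[0, 0, 0.1], [0.2, -0.3, 0.2], 0],
  [[0, 0, 0.145], [0.3, -0.5, 0.4], 0],
  [[0.002, 0.002, 0.153], [0.3, -0.5, 0.4], 0],
  [[0.007, 0.006, 0.153], [0.3, -0.5, 0.4], 0],
])

```text
t: 6.45
tool_pos: [0.5512, 0.1596, 0.0665]
tool_rot: [-1.521, -0.486, -0.557]
contact_force: [0.1, 0.3, 0.7]
opening: 0.0
```

```bash

python3 - <<'E'
from h import *
from station import ctrl
st(ctrl.get_obs(),52,[(-.065,.1,.065),(-.052,.1,.065)])
E
```

```text
t 6.45 bay [-0.0762  0.1047  0.0665] world [0.551 0.16  0.066] F [0.1 0.3 0.7] op 0.0 q [ 0.24 -0.21  2.26 -0.39  0.47 -1.  ] ydir [ 0.62 -0.03 -0.79]
(-0.065, 0.1, 0.065) [ 0.0079  0.008  -0.0048] [-0.3  0.3  0.1]
(-0.052, 0.1, 0.065) [ 0.0181  0.0161 -0.0049] [-0.3  0.3  0.1]
```

Request:
arm_command([
  [[0.006, 0.006, -0.005], [0, 0, 0], 0],
  [[0.012, 0.011, -0.005], [0, 0, 0], 0],
  [[0.018, 0.016, -0.005], [0, 0, 0], 0],
  [[0.004, 0.005, -0.005], [0, 0, 0], 0],
  [[0.002, 0.003, -0.05], [0, 0, 0], 0],
])

```text
t: 6.95
tool_pos: [0.5517, 0.1126, 0.0657]
tool_rot: [-1.518, -0.492, -0.551]
contact_force: [0.6, -0.2, -0.2]
opening: -0.0002
```

```bash
python3 go.py -.097 -.075 -.065 -.055 -.045
```

```text
n 876 0.157 stile L -0.0454 R -0.0504 yaw -1.41 y 0.0014
t 7.0 bay [-0.0735  0.0504  0.0647] world [0.551 0.105 0.065] F [ 0.7 -2.7 -1.6] op 0.0 q [ 0.1  -0.26  2.31 -0.22  0.44 -1.26] ydir [ 0.62 -0.03 -0.79]
(-0.075, -0.097, 0.065) [-0.0024 -0.0017 -0.1474] [-0.2  0.5  0. ]
(-0.065, -0.097, 0.065) [ 0.0055  0.0044 -0.1475] [-0.2  0.5  0. ]
(-0.055, -0.097, 0.065) [ 0.0134  0.0106 -0.1476] [-0.2  0.5  0. ]
(-0.045, -0.097, 0.065) [ 0.0213  0.0167 -0.1477] [-0.2  0.5  0. ]
```

Request:
arm_command([
  [[0, 0, -0.05], [0, 0, 0], 0],
  [[0, 0, -0.1], [-0.1, 0.3, 0], 0],
  [[0.001, 0.001, -0.14], [-0.2, 0.5, 0], 0],
  [[0.003, 0.003, -0.147], [-0.2, 0.5, 0], 0],
  [[0.007, 0.006, -0.147], [-0.2, 0.5, 0], 0],
])

```text
t: 7.5
tool_pos: [0.5536, -0.0464, 0.0655]
tool_rot: [-1.527, -0.477, -0.568]
contact_force: [0.0, -0.2, 0.1]
opening: 0.0001
```

```bash

python3 - <<'E'
from h import *
from station import ctrl
st(ctrl.get_obs(),52,[(-.05,-.097,.065),(-.037,-.097,.065)])
E
```

```text
t 7.5 bay [-0.0626 -0.101   0.0655] world [ 0.554 -0.046  0.066] F [ 0.  -0.2  0.1] op 0.0 q [-0.29 -0.3   2.34  0.31  0.47 -2.03] ydir [ 0.62 -0.04 -0.79]
(-0.05, -0.097, 0.065) [0.0096 0.0082 0.004 ] [ 0.2 -0.2  0.2]
(-0.037, -0.097, 0.065) [0.0198 0.0162 0.0041] [ 0.2 -0.2  0.2]
```

Request:
arm_command([
  [[0.007, 0.006, 0.004], [0, 0, 0], 0],
  [[0.0135, 0.011, 0.004], [0, 0, 0], 0],
  [[0.02, 0.016, 0.004], [0, 0, 0], 0],
  [[0.006, 0.005, 0.004], [0, 0, 0], 0],
  [[0.003, 0.003, 0.05], [0, 0, 0], 0],
])

```text
t: 8.0
tool_pos: [0.5609, -0.003, 0.0651]
tool_rot: [-1.53, -0.473, -0.573]
contact_force: [1.0, -0.4, -0.3]
opening: -0.0
```

```bash
python3 go.py .1 -.06 -.05 -.04 -.03 -.02
```

```text
n 846 0.158 stile L -0.0369 R -0.0311 yaw 1.66 y 0.0043
t 8.05 bay [-0.059  -0.0497  0.0644] world [0.56  0.005 0.064] F [-1.5  3.3 -0.8] op -0.0 q [-0.16 -0.28  2.32  0.14  0.44 -1.77] ydir [ 0.62 -0.04 -0.79]
(-0.06, 0.1, 0.065) [-0.0015 -0.0014  0.1497] [ 0.1 -0.4  0.1]
(-0.05, 0.1, 0.065) [0.0064 0.0047 0.1497] [ 0.1 -0.4  0.1]
(-0.04, 0.1, 0.065) [0.0143 0.0109 0.1498] [ 0.1 -0.4  0.1]
(-0.03, 0.1, 0.065) [0.0221 0.0171 0.1499] [ 0.1 -0.4  0.1]
(-0.02, 0.1, 0.065) [0.03   0.0232 0.1499] [ 0.1 -0.4  0.1]
```

Request:
arm_command([
  [[0, 0, 0.05], [0, 0, 0], 0],
  [[0, 0, 0.1], [0.1, -0.3, 0], 0],
  [[0, 0, 0.143], [0.1, -0.4, 0.1], 0],
  [[0.003, 0.002, 0.15], [0.1, -0.4, 0.1], 0],
  [[0.007, 0.005, 0.15], [0.1, -0.4, 0.1], 0],
])

```text
t: 8.55
tool_pos: [0.5779, 0.1583, 0.0656]
tool_rot: [-1.523, -0.485, -0.556]
contact_force: [0.6, 0.1, 0.1]
opening: -0.0001
```

```bash

python3 - <<'E'
from h import *
from station import ctrl
st(ctrl.get_obs(),52,[(-.035,.1,.065),(-.024,.1,.065)])
E
```

```text
t 8.55 bay [-0.0495  0.1048  0.0656] world [0.578 0.158 0.066] F [0.6 0.1 0.1] op -0.0 q [ 0.22 -0.14  2.2  -0.38  0.46 -1.02] ydir [ 0.62 -0.03 -0.79]
(-0.035, 0.1, 0.065) [ 0.011   0.0093 -0.0049] [-0.3  0.3  0. ]
(-0.024, 0.1, 0.065) [ 0.0197  0.0161 -0.005 ] [-0.3  0.3  0. ]
```

Request:
arm_command([
  [[0.007, 0.006, -0.005], [0, 0, 0], 0],
  [[0.0135, 0.011, -0.005], [0, 0, 0], 0],
  [[0.0195, 0.016, -0.005], [0, 0, 0], 0],
  [[0.005, 0.004, -0.005], [0, 0, 0], 0],
  [[0.002, 0.002, -0.05], [0, 0, 0], 0],
])

```text
t: 9.05
tool_pos: [0.578, 0.1112, 0.0652]
tool_rot: [-1.52, -0.49, -0.551]
contact_force: [0.7, -0.6, -0.1]
opening: -0.0003
```

```bash
python3 go.py -.097 -.05 -.04 -.03 -.02 -.01; python3 look.py b3
```

```text
n 83 0.047 stile L -0.0259 R -0.0273 yaw -0.42 y -0.0502
t 9.1 bay [-0.0475  0.0505  0.064 ] world [0.577 0.104 0.064] F [ 1.3 -2.  -1.1] op 0.0 q [ 0.09 -0.18  2.25 -0.21  0.43 -1.27] ydir [ 0.61 -0.03 -0.79]
(-0.05, -0.097, 0.065) [-0.0026 -0.0027 -0.1475] [-0.1  0.5 -0.1]
(-0.04, -0.097, 0.065) [ 0.0053  0.0035 -0.1476] [-0.1  0.5 -0.1]
(-0.03, -0.097, 0.065) [ 0.0132  0.0096 -0.1477] [-0.1  0.5 -0.1]
(-0.02, -0.097, 0.065) [ 0.0211  0.0157 -0.1477] [-0.1  0.5 -0.1]
(-0.01, -0.097, 0.065) [ 0.029   0.0219 -0.1478] [-0.1  0.5 -0.1]
t 9.15 bay [-0.047   0.0513  0.0642] world [0.577 0.105 0.064] F [ 0.8  0.1 -0.6] op 0.0 q [ 0.1  -0.18  2.25 -0.22  0.43 -1.26] ydir [ 0.61 -0.03 -0.79]
(-0.12, 0.105, 0.065) [-0.0569 -0.0454  0.054 ] [-0.1  0.2 -0.1]
```

View pics/b3.png

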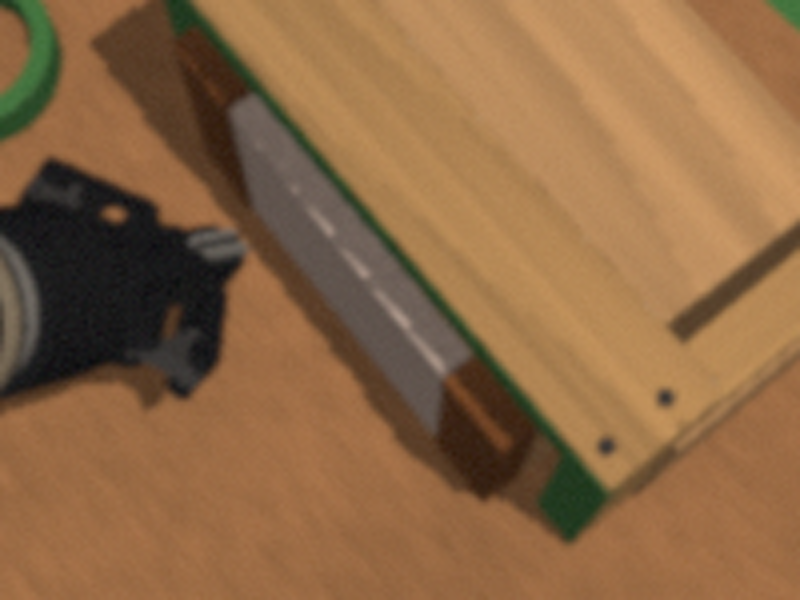

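```bash
python3 - <<'E'
from h import *
p=pickle.load(open("b3.pkl","rb"))
for n,u,v,z in [("whiteBL",250,207,.004),("whiteBR",436,434,.004),("unitBR",485,497,0),("unitTL",178,42,.14)]:
    print(n,w2b(onz(p,180+u/4-.4,150+v/4-.4,z)).round(4))
for y in (.12,.08,-.08,-.12):
    for z in (0,.14): 
        a,b=proj(p,b2w(-.02,y,z)); print(y,z,((a+.4-180)*4).round(),((b+.4-150)*4).round())
E
```

```text
whiteBL [-0.019   0.0838  0.004 ]
whiteBR [-0.0198 -0.0735  0.004 ]
unitBR [-0.0204 -0.1134  0.    ]
unitTL [-0.0165  0.1212  0.14  ]
0.12 0 209.0 162.0
0.12 0.14 173.0 48.0
0.08 0 253.0 216.0
0.08 0.14 226.0 111.0
-0.08 0 444.0 446.0
-0.08 0.14 454.0 382.0
-0.12 0 494.0 507.0
-0.12 0.14 515.0 454.0
```

Request:
arm_command([
  [[0, 0, -0.05], [0, 0, 0], 0],
  [[0, 0, -0.1], [-0.1, 0.3, 0], 0],
  [[0.003, 0.001, -0.141], [-0.1, 0.5, 0], 0],
  [[0.006, 0.004, -0.148], [-0.1, 0.5, -0.1], 0],
  [[0.009, 0.007, -0.148], [-0.1, 0.5, -0.1], 0],
])

```text
t: 9.65
tool_pos: [0.5818, -0.0472, 0.0649]
tool_rot: [-1.525, -0.472, -0.572]
contact_force: [0.1, 0.5, -0.4]
opening: -0.0001
```

```bash

python3 - <<'E'
from h import *
from station import ctrl
st(ctrl.get_obs(),52,[(-.025,-.097,.065),(-.012,-.097,.065)])
E
```

```text
t 9.65 bay [-0.0344 -0.1002  0.0649] world [ 0.582 -0.047  0.065] F [ 0.1  0.5 -0.4] op -0.0 q [-0.27 -0.21  2.27  0.3   0.45 -2.01] ydir [ 0.62 -0.04 -0.79]
(-0.025, -0.097, 0.065) [0.0074 0.0058 0.0033] [ 0.2 -0.6  0.1]
(-0.012, -0.097, 0.065) [0.0177 0.0138 0.0035] [ 0.2 -0.6  0.1]
```

Request:
arm_command([
  [[0.006, 0.005, 0.003], [0, 0, 0], 0],
  [[0.012, 0.0095, 0.003], [0, 0, 0], 0],
  [[0.018, 0.014, 0.003], [0, 0, 0], 0],
  [[0.004, 0.003, 0.003], [0, 0, 0], 0],
  [[-0.002, -0.001, 0.05], [0, 0, 0], 0],
])

```text
t: 10.15
tool_pos: [0.5834, -0.0021, 0.0648]
tool_rot: [-1.527, -0.468, -0.577]
contact_force: [0.5, -0.2, 0.2]
opening: 0.0003
```

```bash
python3 look.py b4; python3 - <<'E'
from h import *
from station import ctrl
st(ctrl.get_obs(),52,[(-.03,.1,.065),(-.02,.1,.065)])
E
```

```text
t 10.2 bay [-0.0372 -0.0474  0.0636] world [0.582 0.006 0.064] F [-0.5  2.9  0.1] op 0.0 q [-0.14 -0.21  2.27  0.13  0.42 -1.75] ydir [ 0.61 -0.03 -0.79]
(-0.12, 0.105, 0.065) [-0.0663 -0.0522  0.1515] [ 0.1 -0.7 -0. ]
t 10.2 bay [-0.0372 -0.0474  0.0636] world [0.582 0.006 0.064] F [-0.5  2.9  0.1] op 0.0 q [-0.14 -0.21  2.27  0.13  0.42 -1.75] ydir [ 0.61 -0.03 -0.79]
(-0.03, 0.1, 0.065) [0.0047 0.0032 0.1474] [ 0.1 -0.7 -0. ]
(-0.02, 0.1, 0.065) [0.0125 0.0094 0.1475] [ 0.1 -0.7 -0. ]
```

View pics/b4.png

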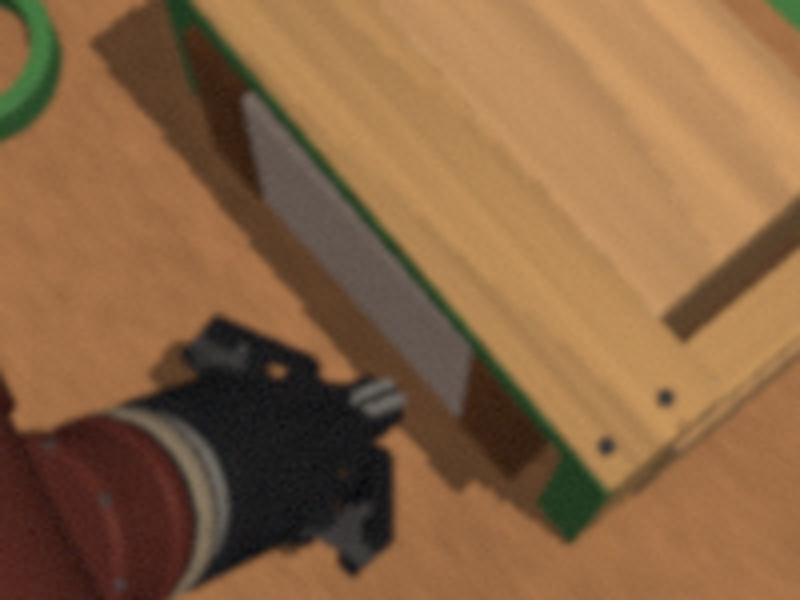

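```bash
python3 - <<'E'
from h import *
p=pickle.load(open("b4.pkl","rb"))
for n,u,v,z in [("whiteBL",263,196,.004),("whiteBR",462,415,.004),("unitBR",515,478,0),("bayR",570,540,0),("bayRi",540,500,0)]:
    print(n,w2b(onz(p,180+u/4-.4,150+v/4-.4,z)).round(4))
E
```

```text
whiteBL [-0.0098  0.0844  0.004 ]
whiteBR [-0.0032 -0.0743  0.004 ]
unitBR [-0.0024 -0.1156  0.    ]
bayR [-0.0012 -0.1566  0.    ]
bayRi [ 0.0002 -0.132   0.    ]
```

Request:
arm_command([
  [[0, 0, 0.05], [0, 0, 0], 0],
  [[0, 0, 0.1], [0.1, -0.4, 0], 0],
  [[0.001, 0.001, 0.14], [0.1, -0.7, 0], 0],
  [[0.004, 0.003, 0.146], [0.1, -0.7, 0], 0],
  [[0.009, 0.007, 0.146], [0.1, -0.7, 0], 0],
])

```text
t: 10.7
tool_pos: [0.6027, 0.1551, 0.0646]
tool_rot: [-1.522, -0.484, -0.556]
contact_force: [-0.5, -0.2, 0.3]
opening: -0.0001
```

```bash

python3 - <<'E'
from h import *
from station import ctrl
st(ctrl.get_obs(),52,[(-.012,.1,.065),(-.007,.1,.065)])
E
```

```text
t 10.7 bay [-0.0245  0.103   0.0646] world [0.603 0.155 0.065] F [-0.5 -0.2  0.3] op -0.0 q [ 0.2  -0.08  2.15 -0.36  0.44 -1.05] ydir [ 0.62 -0.03 -0.79]
(-0.012, 0.1, 0.065) [ 0.0101  0.0074 -0.0031] [-0.3  0.3  0. ]
(-0.007, 0.1, 0.065) [ 0.014   0.0105 -0.0031] [-0.3  0.3  0. ]
```

Request:
arm_command([
  [[0.006, 0.005, -0.003], [0, 0, 0], 0],
  [[0.01, 0.0075, -0.003], [0, 0, 0], 0],
  [[0.0135, 0.01, -0.003], [0, 0, 0], 0],
  [[0.0135, 0.01, -0.003], [0, 0, 0], 0],
])

```text
t: 11.1
tool_pos: [0.6184, 0.1513, 0.0636]
tool_rot: [-1.522, -0.481, -0.554]
contact_force: [-4.0, 3.6, 0.1]
opening: -0.0
```

```bash
python3 look.py b5
```

```text
t 11.15 bay [-0.0086  0.0998  0.0636] world [0.618 0.151 0.064] F [-4.4  3.6  0.5] op -0.0 q [ 0.18 -0.04  2.12 -0.34  0.44 -1.08] ydir [ 0.61 -0.03 -0.79]
(-0.12, 0.105, 0.065) [-0.0871 -0.0694  0.0059] [-0.3  0.2 -0.2]
```

View pics/b5.png

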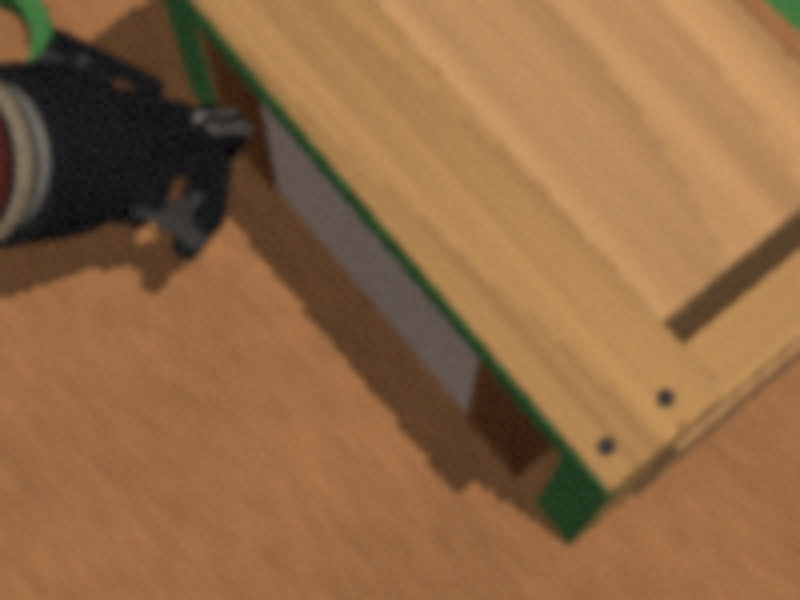

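Request:
arm_command([
  [[0.002, 0.0015, 0], [0, 0, 0], 0],
  [[0.003, 0.0025, 0], [0, 0, 0], 0],
  [[0.004, 0.003, 0], [0, 0, 0], 0],
])

```text
t: 11.45
tool_pos: [0.6217, 0.151, 0.0624]
tool_rot: [-1.522, -0.477, -0.552]
contact_force: [-26.7, 7.4, 16.6]
opening: 0.0001
```

Request:
arm_command([
  [[-0.012, -0.01, 0], [0, 0, 0], 0],
  [[-0.02, -0.016, -0.04], [0, 0, 0], 0],
  [[-0.02, -0.016, -0.08], [0, 0, 0], 0],
])

```text
t: 11.75
tool_pos: [0.5911, 0.0718, 0.0619]
tool_rot: [-1.522, -0.478, -0.549]
contact_force: [0.1, -0.2, -0.8]
opening: -0.0003
```

```bash
python3 look.py b6;  python3 - <<'E'
from h import *
from station import ctrl
st(ctrl.get_obs(),52,[(-.03,-.095,.065),(-.02,-.095,.065)])
E
```

```text
t 11.8 bay [-0.031   0.0139  0.062 ] world [0.591 0.067 0.062] F [ 1.2 -2.5 -0.6] op 0.0 q [ 0.   -0.16  2.23 -0.08  0.42 -1.45] ydir [ 0.61 -0.03 -0.79]
(-0.12, 0.105, 0.065) [-0.0685 -0.0565  0.0914] [-0.1  0.1 -0.5]
t 11.8 bay [-0.031   0.0139  0.062 ] world [0.591 0.067 0.062] F [ 1.2 -2.5 -0.6] op 0.0 q [ 0.   -0.16  2.23 -0.08  0.42 -1.45] ydir [ 0.61 -0.03 -0.79]
(-0.03, -0.095, 0.065) [ 0.0024 -0.002  -0.1089] [-0.1  0.1 -0.5]
(-0.02, -0.095, 0.065) [ 0.0103  0.0041 -0.1089] [-0.1  0.1 -0.5]
```

View pics/b6.png

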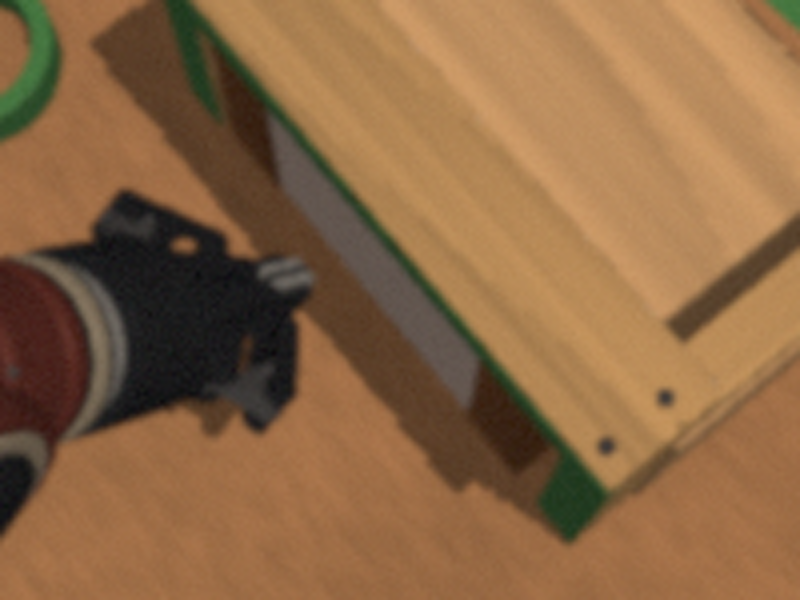

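```bash
python3 - <<'E'
from h import *
p=pickle.load(open("b6.pkl","rb"))
for n,u,v,z in [("whiteBL",280,187,.004),("whiteBR",469,408,.004),("unitBR",518,473,0),("bayR",570,540,0),("bayRi",540,500,0),("bayLi",216,122,0)]:
    print(n,w2b(onz(p,180+u/4-.4,150+v/4-.4,z)).round(4))
E
```

```text
whiteBL [0.0004 0.0827 0.004 ]
whiteBR [ 0.0019 -0.0738  0.004 ]
unitBR [ 0.0004 -0.1146  0.    ]
bayR [-0.0012 -0.1566  0.    ]
bayRi [ 0.0002 -0.132   0.    ]
bayLi [-0.003   0.1363  0.    ]
```

Request:
arm_command([
  [[0, 0, -0.05], [0, 0, 0], 0],
  [[0.001, -0.001, -0.1], [0, 0, 0], 0],
  [[0.006, 0.001, -0.109], [0, 0, -0.3], 0],
  [[0.012, 0.006, -0.109], [0, 0, -0.5], 0],
  [[0.016, 0.009, -0.109], [0, 0, -0.5], 0],
])

```text
t: 12.3
tool_pos: [0.6044, -0.0449, 0.0646]
tool_rot: [-1.525, -0.48, -0.562]
contact_force: [-0.6, 0.4, 0.0]
opening: 0.0002
```

```bash

python3 - <<'E'
from h import *
from station import ctrl
st(ctrl.get_obs(),52,[(-.007,-.097,.065)])
E
```

```text
t 12.3 bay [-0.012  -0.0967  0.0646] world [ 0.604 -0.045  0.065] F [-0.6  0.4  0. ] op 0.0 q [-0.25 -0.15  2.22  0.29  0.44 -2.  ] ydir [ 0.62 -0.03 -0.79]
(-0.007, -0.097, 0.065) [ 0.0042  0.0027 -0.0003] [ 0. -0.  0.]
```

Request:
arm_command([
  [[0.004, 0.003, 0], [0, 0, 0], 0],
  [[0.006, 0.0045, 0], [0, 0, 0], 0],
  [[0.007, 0.0055, 0], [0, 0, 0], 0],
])

```text
t: 12.6
tool_pos: [0.6113, -0.0451, 0.0637]
tool_rot: [-1.527, -0.478, -0.554]
contact_force: [-55.3, -8.6, 39.7]
opening: -0.0
```

Request:
arm_command([
  [[-0.012, -0.01, 0], [0, 0, 0], 0],
  [[-0.018, -0.014, 0.04], [0, 0, 0], 0],
  [[-0.018, -0.014, 0.09], [0, 0, 0], 0],
  [[-0.018, -0.014, 0.098], [0, 0, 0], 0],
])

```text
t: 13.0
tool_pos: [0.5932, 0.0576, 0.0634]
tool_rot: [-1.525, -0.481, -0.551]
contact_force: [0.4, 0.1, -0.3]
opening: 0.0
```

```bash
python3 look.py b7;  python3 - <<'E'
from h import *
from station import ctrl
st(ctrl.get_obs(),52,[(-.01,.002,.06),(-.002,.002,.06),(.003,.002,.06)])
E
```

```text
t 13.05 bay [-0.0287  0.0059  0.0634] world [0.593 0.058 0.063] F [0.4 0.4 0.6] op -0.0 q [-0.02 -0.16  2.23 -0.04  0.42 -1.51] ydir [ 0.61 -0.03 -0.79]
(-0.12, 0.105, 0.065) [-0.0706 -0.0567  0.0999] [-0.2  0.4 -0.3]
t 13.05 bay [-0.0287  0.0059  0.0634] world [0.593 0.058 0.063] F [0.4 0.4 0.6] op -0.0 q [-0.02 -0.16  2.23 -0.04  0.42 -1.51] ydir [ 0.61 -0.03 -0.79]
(-0.01, 0.002, 0.06) [ 0.0127  0.0141 -0.0041] [-0.2  0.4 -0.3]
(-0.002, 0.002, 0.06) [ 0.019   0.019  -0.0041] [-0.2  0.4 -0.3]
(0.003, 0.002, 0.06) [ 0.0229  0.0221 -0.0042] [-0.2  0.4 -0.3]
```

View pics/b7.png

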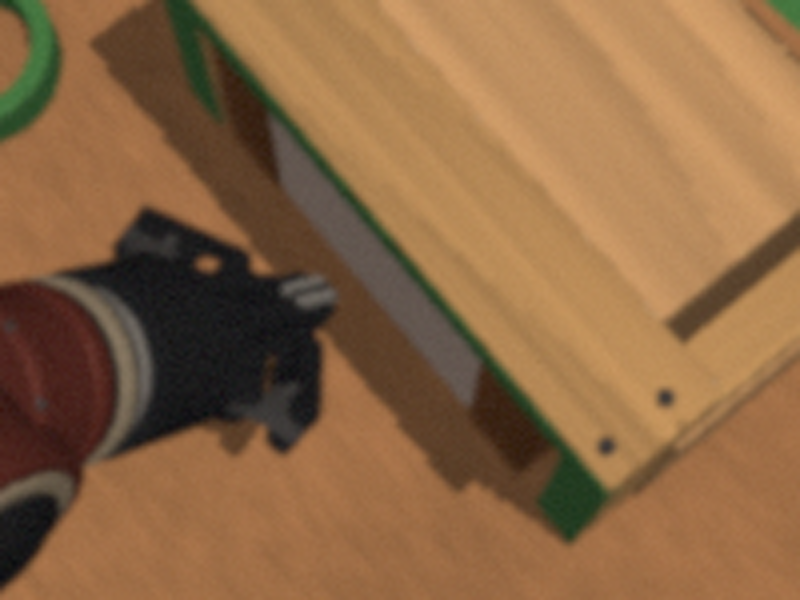

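Request:
arm_command([
  [[0.0125, 0.014, -0.004], [0, 0, 0], 0],
  [[0.019, 0.019, -0.004], [0, 0, 0], 0],
  [[0.022, 0.0215, -0.004], [0, 0, 0], 0],
  [[0.024, 0.023, -0.004], [0, 0, 0], 0],
])

```text
t: 13.45
tool_pos: [0.6246, 0.0538, 0.0586]
tool_rot: [-1.525, -0.478, -0.545]
contact_force: [-34.9, 4.4, 26.1]
opening: 0.0004
```

```bash
 python3 - <<'E'
from h import *
from station import ctrl
st(ctrl.get_obs(),52,[(.004,.002,.06)])
E
```

```text
t 13.45 bay [0.0028 0.0029 0.0586] world [0.625 0.054 0.059] F [-34.9   4.4  26.1] op 0.0 q [-0.03 -0.07  2.16 -0.03  0.41 -1.53] ydir [ 0.61 -0.03 -0.79]
(0.004, 0.002, 0.06) [ 0.0017 -0.0004 -0.001 ] [-0.3  0.4 -0.6]
```

Request:
arm_command([
  [[-0.03, -0.024, 0], [0, 0, 0], 0],
  [[-0.063, -0.05, 0], [0, 0, 0], 0],
  [[-0.063, -0.05, 0], [0, 0, 0], 0],
  [[-0.063, -0.05, 0], [0, 0, 0], 0],
  [[-0.063, -0.05, 0], [0, 0, 0], 0],
])

```text
t: 13.95
tool_pos: [0.5459, 0.0572, 0.0617]
tool_rot: [-1.524, -0.479, -0.548]
contact_force: [0.6, 0.4, 0.2]
opening: 0.0001
```

```bash
python3 look.py b8
```

```text
t 14.0 bay [-0.0757  0.002   0.0617] world [0.546 0.057 0.062] F [-0.  -0.1 -0.5] op -0.0 q [-0.02 -0.3   2.34 -0.03  0.45 -1.53] ydir [ 0.61 -0.03 -0.79]
(-0.12, 0.105, 0.065) [-0.0324 -0.0291  0.1034] [-0.3  0.4 -0.5]
```

View pics/b8.png

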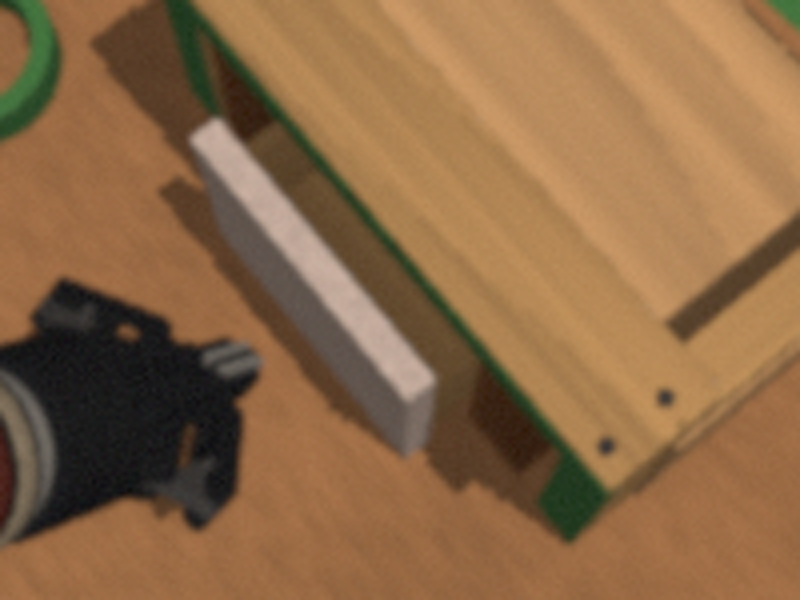

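Request:
arm_command([
  [[0.012, 0.01, 0], [0, 0, 0], 0],
  [[0.022, 0.017, 0], [0, 0, 0], 0],
  [[0.033, 0.026, 0], [0, 0, 0], 0],
  [[0.044, 0.0345, 0], [0, 0, 0], 0],
  [[0.053, 0.042, 0], [0, 0, 0], 0],
])

```text
t: 14.5
tool_pos: [0.6153, 0.0537, 0.0609]
tool_rot: [-1.525, -0.478, -0.547]
contact_force: [-9.7, -0.9, 7.2]
opening: 0.0
```

```bash
 python3 - <<'E'
from h import *
from station import ctrl
st(ctrl.get_obs(),52,[(.000,.002,.06),(.004,.002,.06)])
E
```

```text
t 14.5 bay [-0.0064  0.0024  0.0609] world [0.615 0.054 0.061] F [-9.7 -0.9  7.2] op 0.0 q [-0.03 -0.1   2.18 -0.03  0.41 -1.53] ydir [ 0.61 -0.03 -0.79]
(0.0, 0.002, 0.06) [ 0.0045  0.0046 -0.0004] [-0.3  0.4 -0.6]
(0.004, 0.002, 0.06) [ 0.0077  0.0071 -0.0004] [-0.3  0.4 -0.6]
```

Request:
arm_command([
  [[0.0035, 0.003, 0], [0, 0, 0], 0],
  [[0.006, 0.005, 0], [0, 0, 0], 0],
  [[0.0077, 0.0065, 0], [0, 0, 0], 0],
  [[0.0082, 0.0068, 0], [0, 0, 0], 0],
])

```text
t: 14.9
tool_pos: [0.6247, 0.0533, 0.0603]
tool_rot: [-1.527, -0.473, -0.54]
contact_force: [-46.4, -0.3, 34.1]
opening: 0.0002
```

```bash
 python3 - <<'E'
from h import *
from station import ctrl
st(ctrl.get_obs(),52,[(.004,.002,.06)])
E
```

```text
t 14.9 bay [0.0029 0.0024 0.0603] world [0.625 0.053 0.06 ] F [-46.4  -0.3  34.1] op 0.0 q [-0.03 -0.08  2.15 -0.03  0.42 -1.53] ydir [ 0.6  -0.03 -0.8 ]
(0.004, 0.002, 0.06) [ 0.0007  0.0009 -0.0004] [-0.2  0.5 -1. ]
```

Against the inner stop again (same depth). Release.

Request:
arm_command([
  [[-0.016, -0.012, 0], [0, 0, 0], 0],
  [[-0.045, -0.035, 0], [0, 0, 0], 0],
  [[-0.065, -0.05, 0], [0, 0, 0], 0],
  [[-0.065, -0.05, 0], [0, 0, 0], 0],
  [[-0.065, -0.05, 0], [0, 0, 0], 0],
])

```text
t: 15.4
tool_pos: [0.5441, 0.0568, 0.0621]
tool_rot: [-1.527, -0.474, -0.542]
contact_force: [0.5, -0.2, 0.3]
opening: -0.0
```

```bash
python3 look.py b9; python3 - <<'E'
from h import *
p=pickle.load(open("b9.pkl","rb"))
for n,u,v,z in [("whiteBL",280,187,.004),("whiteBR",469,408,.004)]:
    print(n,w2b(onz(p,180+u/4-.4,150+v/4-.4,z)).round(4))
E
```

```text
t 15.45 bay [-0.0772  0.0016  0.0625] world [0.545 0.057 0.062] F [ 0.2 -0.1  0.5] op -0.0 q [-0.02 -0.3   2.34 -0.03  0.46 -1.53] ydir [ 0.6  -0.03 -0.8 ]
(-0.12, 0.105, 0.065) [-0.0318 -0.0275  0.1037] [-0.2  0.5 -0.9]
whiteBL [0.0004 0.0827 0.004 ]
whiteBR [ 0.0019 -0.0738  0.004 ]
```

View pics/b9.png

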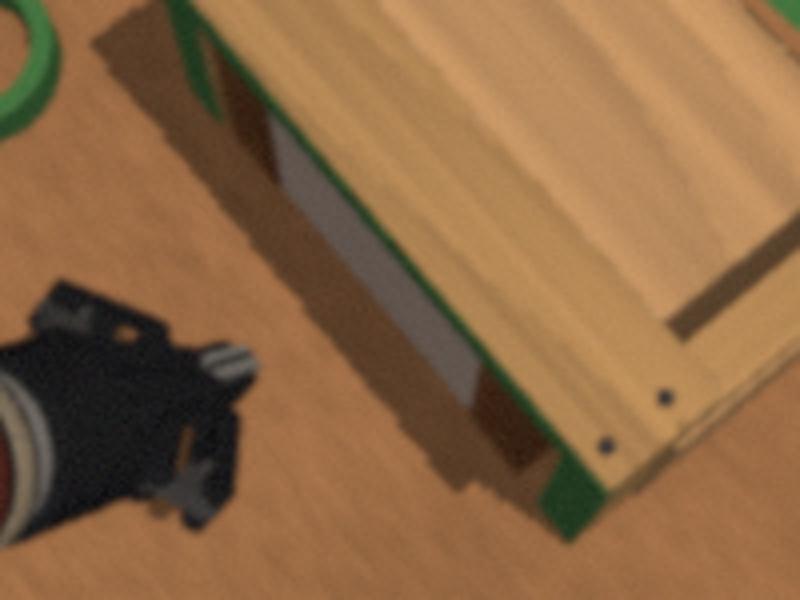

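```bash
python3 - <<'E'
from h import *
from station import ctrl
import cv2
p=ctrl.get_image("scene"); a=pickle.load(open("b7.pkl","rb"))["img"]; s=pickle.load(open("a.pkl","rb"))["scene"]["img"]
d=np.abs(p["img"].astype(int)-a).mean(2)
m=np.zeros_like(d); m[160:275,245:320]=1
print("front region vs b7", d[170:270,262:318].mean(), np.percentile(d[170:270,262:318],99))
for t,(r,c) in {"tub":(97,256),"tape":(152,164),"offcut":(347,325)}.items():
    print(t, np.abs(p["img"][r-22:r+22,c-22:c+22].astype(int)-s[r-22:r+22,c-22:c+22]).mean())
print(ctrl.get_obs()["contact_force"])
print(ctrl.finish_job())
E
```

```text
front region vs b7 2.6988095238095235 7.0
tub 8.825068870523417
tape 8.317665289256198
offcut 9.80957300275482
[-0.04012509  1.14249394 -0.18962655]
the job is handed in; nothing more can be done
None
```

```bash
python3 - <<'E'
import pickle,cv2,numpy as np
s=pickle.load(open("a.pkl","rb"))["scene"]["img"]; e=pickle.load(open("b9.pkl","rb"))["img"]
for t,(r,c) in {"tub":(97,256),"tape":(152,164),"offcut":(347,325),"bare":(380,470)}.items():
    A=s[r-24:r+24,c-24:c+24].astype(np.float32).mean(2);B=e[r-24:r+24,c-24:c+24].astype(np.float32).mean(2)
    print(t,cv2.phaseCorrelate(A,B,cv2.createHanningWindow((48,48),cv2.CV_32F)),(B-A).mean())
E
```

```text
tub ((0.03943784703017883, -0.08595071979586066), 1.1472179152899318) 3.134183
tape ((-0.015984048305551113, -0.18211543897384175), 1.1189507560597525) 3.0586004
offcut ((-0.16445492314372245, 0.19799545732768564), 0.9923620141214795) 3.9263263
bare ((0.25749808345779357, 0.33666105770439714), 1.0405433086885347) 3.37637
```

The unit is fully home, the touch latch has been checked, and the job was handed in at about 15.5 s. No verdict came back, so this rests on my own checks.

**What I did:** I walked the unit in with the closed fingertips, nudging the right and left stiles in turn by 10–20 mm. The largest slew I measured was about 2°. I then pressed each stile against the rear stop. One press on the drawer front sprang it out by about 40 mm, and a second press to the same inner stop latched it shut.

**Last checks:**
- **Unit:** the last pictures show the drawer shut and both stiles flush with the bay's front edges, within about 2 mm. That is close to the camera's calibration error. The front matches the picture taken before the latch check.
- **Other things on the bench:** the plain picture difference came out higher than I expected for the tub, tape roll and offcut. I put that down to a brightness change, because image matching shows each shifted by less than 0.3 px (under 1 mm). I ran that matching after handing in.
- **Robot:** it was clear of everything, with about 1 N on the wrist.

**Higher than intended:**
- **Contact force:** the fingertips briefly reached about 68 N on the right stile and 58 N on the drawer at their stops. This stayed under the 120 N wrist limit. I took the 40 N limit to cover only the arm and gripper body.
- **Joint range:** joint 3 touched its 2.58 rad limit once early on. I then tilted the tool to back away from it.

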